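# Ready the slide-washing tank

### The arm

A 6-joint arm with a two-finger parallel gripper is mounted at the origin on the work surface. World frame = base frame: x ahead of the robot, y to its left, z up, the work surface at z = 0. Lengths are in mm, angles in rad, forces in N, time in s.
With the tool pointing down it reaches from about 350 to 975 mm from the base axis. Payload 4.9 kg.
Tool frame: the origin (TCP) lies midway between the tips of the shut fingers; the grasp point (between the pads) lies 19 mm behind it; z points along the fingers, y is the line along which they close (so a half turn about z gives the same grasp; the last joint's range is limited). The gripper opens to 85 mm and grips with 20 to 120 N. Pads are 22 mm wide; open, the fingers measure 114 mm over their backs; the gripper's body (76 mm by 85 mm) begins 54 mm behind the grasp point. The pads swing forward as they close: fully open they stand 13 mm farther back than shut.
Start: joints at [-1.278, 0.053, 1.613, -0, 1.476, -0.119], TCP at [250.155, -572.734, 231.304] pointing down, gripper open.
Joint ranges: [-3.01, 3.01], [-1.01, 2.22], [0.06, 2.58], [-1.02, 4.17], [0.09, 2.62], [-3.14, 3.14]. Speed limits (rad/s): [2.57, 2.57, 3.14, 3.14, 3.14, 3.14].

### API

Orientations are given as a unit quaternion [x, y, z, w].
In Python, from workcell import ctrl, cams gives the robot as it stands.
- The arm moves only by the tool carry_out, never from a script. Its argument "series" is a list of rows, each a list of 5 numbers: the shift along the world's x, y, z in m, then the turn about the world's z in rad, then the closure, from 0 (fully open) to 1 (shut). In form: [[tx, ty, tz, yaw, grip], ...]. A call has 1 to 8 rows; each row shifts and turns the commanded pose from where the row before left it; what a row does not reach is not made up. A row lasts 1/12 s, in which the tool goes at most 41.7 mm and 7.16 degrees, less where a joint would pass 70% of its speed; a pose out of reach is approached as far as the arm can. A call with a gripper value outside its range is refused whole. The fingers move at their own pace and stop on an object; "squeeze" is the grip in N (left out, the last holds). Time passes only in rows, so rows that do not move let the fingers close. It gives the time, the measured TCP pose, the force, the opening and the grip force at its end, in the units of the state.
- ctrl.observe(): the state, without advancing time (a new reading comes with each control period).
- cams.get_image(name): name is "scene" or "top" or "wrist"; returns the picture (384x512x3 uint8, red, green, blue); there is no depth.
- cams.camera_model(name): a dict with "vfov" (degrees; the focal length in pixels is half the picture's height over the tangent of half this angle, whatever the lens; pixels are square), "cx", "cy" (the principal point, pixels), "R" (3x3) and "t" (3): a world point X has camera coordinates R X + t; the wrist camera has in their place "tool_from_camera" (4x4, takes a point from camera to tool coordinates, whose origin is the TCP and whose axes are the flange's). Camera axes: x right, y down, z forward; pixel columns grow to the right and rows downward; lengths in mm; the calibration is good to about 2 mm. A picture is of the moment at which its call begins: read the wrist's pose just before it. camera_model takes no time and is no camera call.
- ctrl.job_done(): hands the job in; it is judged then, once.
The state is a dict: "time_s": time; "joints": joint angles; "qvel": joint speeds; "joint_torque": joint torques, N m; "tool_pos": TCP position; "tool_rot": TCP orientation; "force": force on the tool from outside, world axes, zero at the start; "ft_torque": the same for the moment, N m; "finger_gap": opening from 0.0 (shut) to 1.0 (fully open); "finger_force": force on a finger pad.
Only numpy, scipy, OpenCV 4.12 (cv2) and the standard library are available. Lean on these libraries where they do the work, as an engineer would, in place of code of your own. Each camera call takes 0.05 s, during which the arm holds its last target. There are 200 camera calls.

### The job

Get the slide-washing tank ready. First screw its drain plug down by pushing the crossbar round clockwise (seen from above) until it goes snug, so that the rubber washer under it is dragged round with it by about a sixteenth of a turn; an eighth of a turn would be too much and crack the fitting, and the plug must not be backed off again. Then hang the metal slide basket inside the tank by hooking its bent lip over the tank's rim, let it go, and leave the other things on the desk where they stand.

Things in the scene. Friction and masses are not known exactly. Their poses are not given: they have to be found in the camera images.
- tank: Fixed open white square tank, 150 x 150 mm outside, 110 mm high, walls 5 mm, floor 6 mm. Origin: centre of its underside on the desk, z up. From its +y side a grey pipe leads to a fixed round grey drain well (92 mm wide at the foot, top 50 mm above the desk), whose axis lies 180 mm from the tank's centre along the tank's +y.
- plug: Brass tapered plug, upright, on the drain well's axis. Origin: on the turning axis under its round head (37 mm wide, 10 mm high), z up: 54 mm above the desk once the taper bites, up to 2 mm higher before (sinks 0.8 mm per rad). Hub 24 mm wide, top 34 mm over the origin. Through it, 24 mm over the origin, goes a straight steel crossbar along the plug's x, 10 mm thick. It may start in any direction.
- bar_end_a (a point): Centre of the 15 mm ball at the crossbar's +x end, 55 mm from the turning axis. Pushed clockwise the plug turns lightly (0.08 N m) for an unknown 0.8 to 2.4 rad; then the taper bites, the torque jumps to 0.30 N m and grows by 0.35 N m per rad. No hard stop there; the snug direction differs each time. It stays where it is left.
- bar_end_b (a point): Centre of the same ball at the crossbar's -x end, 55 mm from the turning axis. Either end may be pushed.
- washer (a joint): How far the plug has dragged round the black rubber washer (48 mm wide, six nubs, 4 mm thick, between plug head and drain well), clockwise, rad. It reads 0 while the plug turns freely and follows the plug one to one once the taper has bitten: 0.15 to 0.8 is snug, about 0.4 is best, more than 0.85 cracks the fitting.
- basket: Loose aluminium slide basket, 0.14 to 0.26 kg. Origin: centre of its underside, z up. Box 44 (x) x 76 (y) x 55 mm, slides in it up to 67 mm. Its +x wall (x = 20 to 24 mm) rises to 89 mm and bends to +x and down as a 50 mm wide lip: slot from x = 24 to 36 mm, roof 85 mm above the origin, lip 4 mm thick, flared lower end at 57 mm. Hung on any wall's rim, its underside is 25 mm above the desk.
- basket_grip (a point): Point in the black upright grip tab on top of the basket's lip: tab 10 mm thick along the basket's x (centre x = 29 mm), 36 mm wide along y, from 89 to 126 mm above the underside; this point is 112 mm above the underside.
- stain_bottle: Bystander: small amber bottle, 38 mm wide, 75 mm high. Origin under its centre.
- specimen_jar: Bystander: clear jar with black cap, 56 mm wide, 70 mm high. Origin under its centre.
- beaker: Bystander: glass beaker, 64 mm wide, 75 mm high. Origin under its centre.
- petri_dish: Bystander: clear flat dish, 86 mm wide, 16 mm high. Origin under its centre.
- slide_mailer: Bystander: flat white slide case, 82 x 34 x 14 mm. Origin under its centre.
- tweezers: Bystander: steel tweezers lying flat, 130 mm long. Origin under its middle.
- eraser: Bystander: dark eraser, 50 x 22 x 13 mm. Origin under its centre.
There are look-alikes about, which are no part of the job. What is shaped like the basket but purple or red is not meant.

How it is judged (in metres and radians):
On the way, in this order (a step that is already met when the one before it is completed fails the run):
1. the drain plug has been tightened until snug: its washer dragged round by at least 0.15 rad (value of joint washer between 0.15 and 0.8 rad), for 0.2 s.
2. the basket hangs inside the tank by its lip over the rim, released (z of basket in the frame of tank between 0.016 and 0.035 m and x of basket in the frame of tank between -0.065 and 0.065 m and y of basket in the frame of tank between -0.065 and 0.065 m and angle between basket's own z axis and vertical below 0.2 rad and contact force between basket and tank above 0.3 N and contact force between basket and the fingers below 0.05 N), for 0.2 s.
At the end, for the whole second after the job is handed in: Washer dragged round by 0.15 to 0.8 rad and plug not backed off (head underside less than 54.5 mm above the desk); basket inside the tank within 65 mm of its centre along both tank axes, upright within 0.2 rad, hanging on it with its underside 16 to 35 mm above the desk, released and at rest (all of step 1 and all of step 2 and z of plug in the frame of tank below 0.0545 m and linear speed of basket below 0.02 m/s); the robot touches nothing.
It fails at once if the plug is overtightened: the washer is dragged round more than 0.85 rad (value of joint washer above 0.85 rad).
It fails at once if a bystander is moved by more than 30 mm (distance of any of stain_bottle, specimen_jar, beaker, petri_dish, slide_mailer, tweezers, eraser from where it was at the start of the episode above 0.03 m).
It also fails if it takes over 64 s, if anything falls off the work surface, if the arm or the gripper's body presses on something with over 40 N, if the wrist force passes 120 N, or if a joint passes its speed limit or range.

## Working session

There is one attempt and no reset: what is moved stays moved. The work goes in short steps, Python scripts to look and compute and a tool call to move; the robot and the scene stay as the last step left them, time stands still between calls to the robot, and variables do not carry over. Pictures are saved under pics/ and viewed, at most 10 in all, crops included, and the job is handed in when it is done.

Besides the shell and the picture viewer there is one more tool, called after "Call:" by a JSON object that holds its "name" and its "arguments", one argument or row to a line. carry_out: Moves the arm, as the interface text tells. Its arguments: {"type":"object","properties":{"series":{"type":"array"},"squeeze":{"type":"number"}},"required":["series"]}

```bash
mkdir -p pics
cat > h.py <<'E'
import numpy as np, cv2
from workcell import ctrl, cams
def model(n):
    m=cams.camera_model(n); f=192/np.tan(np.radians(m['vfov'])/2)
    return m,f
def ray(n,uv,z):
    m,f=model(n); R=np.array(m['R']);t=np.array(m['t'])
    o=-R.T@t; d=R.T@np.array([(uv[0]-m['cx'])/f,(uv[1]-m['cy'])/f,1])
    return o+d*(z-o[2])/d[2]
def proj(n,X):
    m,f=model(n); c=np.array(m['R'])@np.array(X,float)+np.array(m['t'])
    return np.array([m['cx']+f*c[0]/c[2], m['cy']+f*c[1]/c[2]])
def save(n,name,crop=None,s=1):
    im=cams.get_image(n)[:,:,::-1]
    cv2.imwrite(f'pics/{name}_raw.png',im)
    if crop: x0,y0,x1,y1=crop; im=im[y0:y1,x0:x1]
    cv2.imwrite(f'pics/{name}.png',cv2.resize(im,None,fx=s,fy=s,interpolation=cv2.INTER_CUBIC))
E
python3 - <<'E'
from h import *
save('top','top1',None,1.5); save('scene','sc1',None,1.5)
for n in('top','scene','wrist'): print(n,cams.camera_model(n))
E
```

```text
top {'vfov': 43.02592087008309, 'cx': 262.4452111024705, 'cy': 193.83960739562326, 'R': array([[-0.06997159, -0.99754842, -0.00106377],
       [-0.97553711,  0.06865034, -0.20884081],
       [ 0.20840185, -0.01357517, -0.97794907]]), 't': array([  -4.32165566,  582.32401878, 1340.78735072])}
scene {'vfov': 53.789294723270096, 'cx': 257.12658340315187, 'cy': 185.47570471356138, 'R': array([[-0.77312091,  0.63419173,  0.00921451],
       [ 0.34626188,  0.43419862, -0.83160945],
       [-0.53140076, -0.63974402, -0.55528445]]), 't': array([ 469.79882099, -105.8633642 , 1438.72563949])}
wrist {'vfov': 63.07611102203011, 'cx': 253.90004824620198, 'cy': 191.03110932190563, 'tool_from_camera': array([[ 2.93728866e-04, -9.44309579e-01, -3.29058251e-01,
         8.47443550e+01],
       [ 9.99999937e-01,  2.11291935e-04,  2.86283201e-04,
        -5.61257582e-01],
       [-2.00812615e-04, -3.29058314e-01,  9.44309581e-01,
        -1.42112941e+02],
       [ 0.00000000e+00,  0.00000000e+00,  0.00000000e+00,
         1.00000000e+00]])}
```

View pics/top1.png

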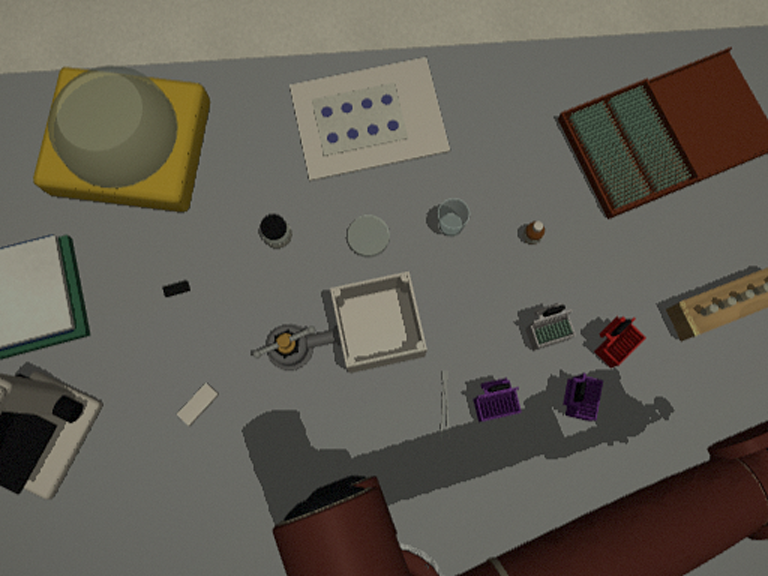

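View pics/sc1.png

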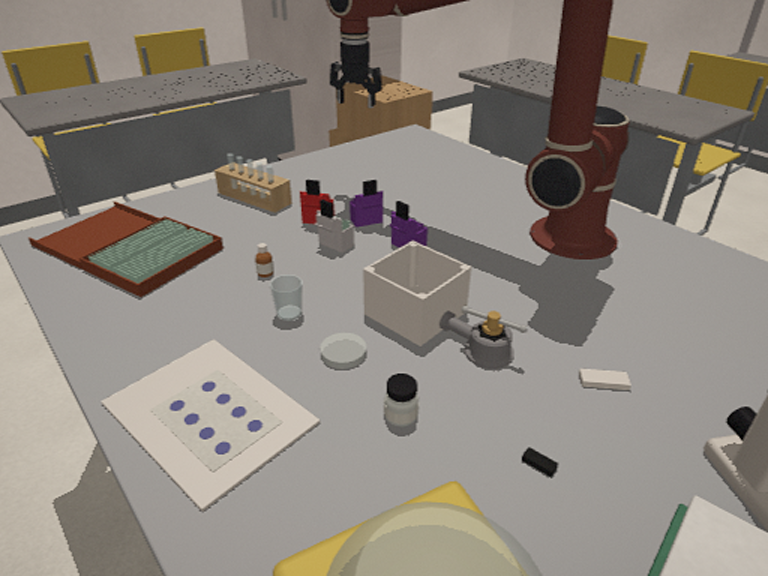

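The top view (1.5x) shows the tank at (380,322), the drain well and plug at (288,343), and a crossbar from (254,352) to about (320,333). There are four basket shapes: grey metal at (552,325), red at (620,342), and purple at (497,400) and (582,397). Only the grey one fits, so I'll confirm it with an enlarged crop.

Run:
```python
from h import *
im=cv2.imread('pics/top1_raw.png')
a=im[176:256,160:292]; b=im[190:250,335:435]; 
A=cv2.resize(a,(792,480),interpolation=cv2.INTER_CUBIC)
cv2.imwrite('pics/c1.png',A)
B=cv2.resize(b,(800,480),interpolation=cv2.INTER_CUBIC)
cv2.imwrite('pics/c2.png',B)
```

```text
(no output)
```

View pics/c1.png

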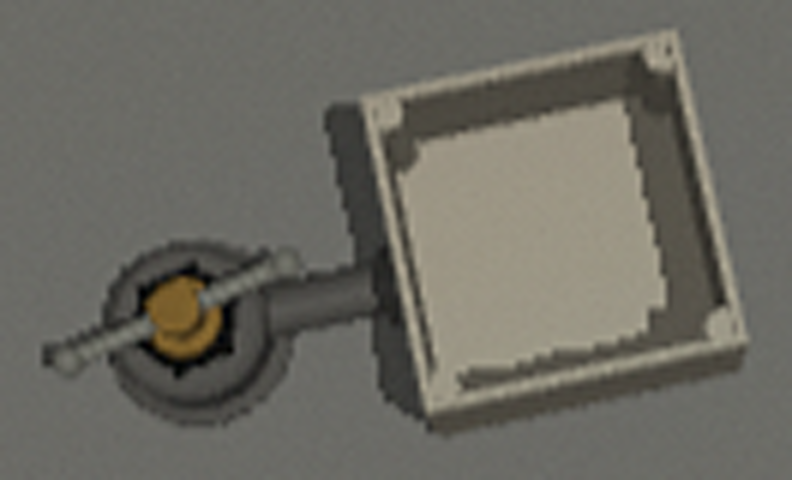

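View pics/c2.png

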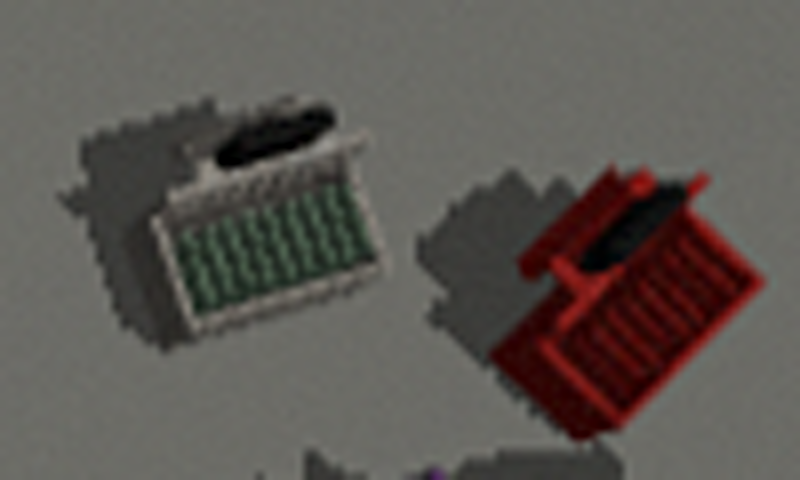

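c2 shows the grey metal basket with green slides and its black tab at about (277,136), so that one is meant; the red one is beside it. c1 gives the rim corners and the crossbar balls at (62,357) and (287,262).

Run:
```python
from h import *
np.set_printoptions(precision=1,suppress=True)
c1=lambda p:(160+(p[0]+.5)/6-.5,176+(p[1]+.5)/6-.5)
c2=lambda p:(335+(p[0]+.5)/8-.5,190+(p[1]+.5)/8-.5)
C=[ray('top',c1(p),110) for p in[(365,98),(675,32),(745,345),(430,412)]]
C=np.array(C);print(C,C.mean(0),np.linalg.norm(C-np.roll(C,1,0),axis=1))
for i in range(4): d=C[(i+1)%4]-C[i]; print(np.degrees(np.arctan2(d[1],d[0])))
a,b=[ray('top',c1(p),79.5) for p in[(62,357),(287,262)]]
print('bar',a,b,(a+b)/2,np.linalg.norm(a-b),np.arctan2(*(b-a)[1::-1]), np.linalg.norm(((a+b)/2-C.mean(0))[:2]))
print('hub',ray('top',c1((177,306)),89))
B=np.array([ray('top',c2(p),55) for p in[(200,330),(385,268),(157,220)]]);print('box',B)
T=[ray('top',c2(p),126) for p in[(277,137),(220,158),(334,114)]];print('tab',T)
d=T[2]-T[1];print(np.degrees(np.arctan2(d[1],d[0])));d=B[1]-B[0];print(np.degrees(np.arctan2(d[1],d[0])))
for n,u in dict(jar=(274/1.5,228/1.5),petri=(368/1.5,236/1.5),beaker=(452/1.5,215/1.5),bot=(534/1.5,232/1.5),mailer=(198/1.5,404/1.5),eras=(176/1.5,289/1.5),tw=(444/1.5,400/1.5)).items(): print(n,ray('top',u,10))
s=ctrl.observe();print(s)
```

```text
[[583.9  71.7 110. ]
 [605.2 -73.9 110. ]
 [456.9 -94.8 110. ]
 [436.5  49.9 110. ]] [520.6 -11.8 110. ] [149.  147.1 149.8 146.1]
-81.68727008814578
-171.97033966393508
98.02672288562538
8.411470510867424
bar [477.5 221.   79.5] [514.8 114.5  79.5] [496.1 167.7  79.5] 112.84441091095826 -1.2337920988515396 181.1696011231687
hub [496.1 165.3  89. ]
box [[ 455.2 -313.4   55. ]
 [ 472.8 -381.7   55. ]
 [ 495.7 -302.4   55. ]]
tab [array([ 510.7, -332.1,  126. ]), array([ 504.8, -311.9,  126. ]), array([ 517.2, -352.5,  126. ])]
-72.93340405146188
-75.62129539115342
jar [738.5 187.2  10. ]
petri [708.2  -1.9  10. ]
beaker [ 740.6 -175.4   10. ]
bot [ 693.  -337.9   10. ]
mailer [395.3 346.1  10. ]
eras [625.6 386.6  10. ]
tw [ 369.7 -127.6   10. ]
{'time_s': 0.1, 'joints': array([-1.3,  0.1,  1.6,  0. ,  1.5, -0.1]), 'qvel': array([ 0., -0., -0.,  0.,  0.,  0.]), 'joint_torque': array([ -0. , -39.5, -37.1,  -0. ,   0. ,  -0. ]), 'tool_pos': array([ 250. , -572.2,  230.2]), 'tool_rot': array([ 1. ,  0.2, -0. , -0. ]), 'force': array([-0.2, -0. ,  0.7]), 'ft_torque': array([0., 0., 0.]), 'finger_force': 0.0, 'finger_gap': 1.0005253128715663}
```

```bash
cat >> h.py <<'E'
from scipy.spatial.transform import Rotation as Ro
AX=np.array([495.3,166.6])
def yaw():
    s=ctrl.observe(); m=Ro.from_quat(s['tool_rot']).as_matrix(); return np.arctan2(m[1,0],m[0,0])
def push(th,r=34,h=16):
    u=np.array([np.cos(th),np.sin(th)]); n=np.array([-u[1],u[0]]); return AX+r*u+h*n
E
python3 - <<'E'
from h import *
y=yaw();print(y)
th0=1.906
for k in range(0,15):
    th=th0-.2*k; p=push(th); print(k,round(th,2),p.round(1),(p-push(th+.2)).round(1))
print('start w/ 14mm gap',push(th0,h=30), 'tool x yaw along n (mod pi):',th0+np.pi/2, 'delta',(th0+np.pi/2-y)%np.pi)
E
```

```text
0.41180120065644776
0 1.91 [469.  193.4] [4.8 5.8]
1 1.71 [474.9 198.1] [5.9 4.7]
2 1.51 [481.5 201.6] [6.7 3.4]
3 1.31 [488.8 203.6] [7.2 2. ]
4 1.11 [496.2 204.2] [7.5 0.6]
5 0.91 [503.7 203.2] [ 7.4 -0.9]
6 0.71 [510.8 200.8] [ 7.1 -2.4]
7 0.51 [517.3 197.1] [ 6.5 -3.8]
8 0.31 [522.9 192.1] [ 5.6 -5. ]
9 0.11 [527.4 186.1] [ 4.5 -6. ]
10 -0.09 [530.7 179.3] [ 3.2 -6.8]
11 -0.29 [532.5 172.1] [ 1.8 -7.3]
12 -0.49 [532.8 164.6] [ 0.3 -7.5]
13 -0.69 [531.7 157.2] [-1.2 -7.4]
14 -0.89 [529.1 150.1] [-2.6 -7. ]
start w/ 14mm gap [455.78500866 188.83882775] tool x yaw along n (mod pi): 3.4767963267948963 delta 3.0649951261384487
```

Call:
{"name": "carry_out", "arguments": {
  "series": [
    [0.0086,0.0317,0,0.12,1],
    [0.0086,0.0317,0,0.12,1],
    [0.0086,0.0317,0,0.12,1],
    [0.0086,0.0317,0,0.12,1],
    [0.0086,0.0317,0,0.12,1],
    [0.0086,0.0317,0,0.12,1],
    [0.0086,0.0317,0,0.12,1],
    [0.0086,0.0317,0,0.12,1]
  ]
}}

```text
time_s: 0.77
tool_pos: [318.9, -317.4, 230.7]
tool_rot: [0.772, 0.635, 0.0, -0.0]
force: [-0.3, -0.3, -0.4]
finger_gap: 0.002
finger_force: 0.0
```

Call:
{"name": "carry_out", "arguments": {
  "series": [
    [0.0086,0.0317,0,0.12,1],
    [0.0086,0.0317,0,0.12,1],
    [0.0086,0.0317,0,0.12,1],
    [0.0086,0.0317,0,0.12,1],
    [0.0086,0.0317,0,0.12,1],
    [0.0086,0.0317,0,0.12,1],
    [0.0086,0.0317,0,0.12,1],
    [0.0086,0.0317,0,0.12,1]
  ]
}}

```text
time_s: 1.43
tool_pos: [387.6, -63.9, 231.0]
tool_rot: [0.391, 0.92, 0.0, 0.0]
force: [0.6, 0.3, -0.7]
finger_gap: -0.001
finger_force: 0.0
```

Call:
{"name": "carry_out", "arguments": {
  "series": [
    [0.0086,0.0317,0,0.12,1],
    [0.0086,0.0317,0,0.12,1],
    [0.0086,0.0317,0,0.12,1],
    [0.0086,0.0317,0,0.12,1],
    [0.0086,0.0317,0,0.12,1],
    [0.0086,0.0317,0,0.12,1],
    [0.0086,0.0317,0,0.12,1],
    [0,0,0,0.12,1]
  ]
}}

```text
time_s: 2.1
tool_pos: [448.0, 160.6, 230.7]
tool_rot: [-0.081, 0.997, 0.001, -0.0]
force: [-0.2, 0.2, -0.0]
finger_gap: -0.001
finger_force: 0.0
```

Run:
```python
from h import *
s=ctrl.observe();print(s['tool_pos'],yaw(),s['joints'],s['force'],s['finger_gap'],s['time_s'])
```

```text
[448.01053289 160.59758459 230.71147902] -2.9801234987273117 [ 0.18640734 -0.31639197  1.9487218   0.00209981  1.50989925 -1.54598589] [-0.23179877  0.18412801 -0.04448496] -0.00119760948429927 2.1
```

Call:
{"name": "carry_out", "arguments": {
  "series": [
    [0.004,0.014,-0.03,0.09,1],
    [0.004,0.014,-0.03,0.085,1],
    [0,0,-0.03,0,1],
    [0,0,-0.03,0,1],
    [0,0,-0.028,0,1],
    [0,0,-0.015,0,1],
    [0,0,0,0,1],
    [0,0,0,0,1]
  ]
}}

```text
time_s: 2.77
tool_pos: [455.0, 184.1, 67.3]
tool_rot: [-0.162, 0.987, -0.0, -0.001]
force: [0.4, 1.0, 0.7]
finger_gap: 0.003
finger_force: 0.0
```

Run:
```python
from h import *
s=ctrl.observe();print(s['tool_pos'],yaw(),s['force'],s['ft_torque'])
save('top','t2',(150,170,300,270),5)
```

```text
[454.96943034 184.13757071  67.28641601] -2.8163585267527638 [0.40443633 0.96427822 0.65190805] [ 0.0627634  -0.01476931  0.00787535]
```

View pics/t2.png

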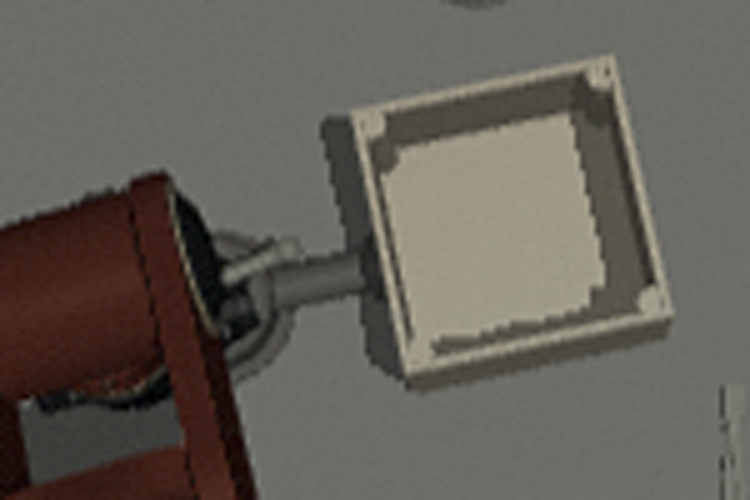

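The end-B ball is still visible at crop (288,248), unmoved, and the pusher sits behind end A. I'll start pushing.

Call:
{"name": "carry_out", "arguments": {
  "series": [
    [0.007,0.0045,0,0,1],
    [0.007,0.0045,0,0,1],
    [0.0024,0.0029,0,-0.1,1],
    [0.0024,0.0029,0,-0.1,1],
    [0,0,0,0,1]
  ]
}}

```text
time_s: 3.23
tool_pos: [476.2, 199.8, 69.6]
tool_rot: [-0.062, 0.998, 0.0, 0.001]
force: [-1.2, -0.3, 0.2]
finger_gap: 0.002
finger_force: 0.5
```

Call:
{"name": "carry_out", "arguments": {
  "series": [
    [0.003,0.0024,0,-0.1,1],
    [0.003,0.0024,0,-0.1,1],
    [0.0034,0.0017,0,-0.1,1],
    [0,0,0,0,1]
  ]
}}

```text
time_s: 3.57
tool_pos: [485.0, 206.1, 69.0]
tool_rot: [0.087, 0.996, 0.0, 0.0]
force: [-1.0, -0.2, 0.7]
finger_gap: -0.001
finger_force: 0.4
```

```bash
cat >> h.py <<'E'
def st():
    s=ctrl.observe();p=s['tool_pos'];y=yaw();th=y+np.pi/2
    d=p[:2]-AX
    r=np.hypot(*d);a=np.arctan2(d[1],d[0])
    n=np.array([-np.sin(th),np.cos(th)])
    print(s['time_s'],p.round(1),'yaw-th',round(th,3),'pos-th(h16)',round(a-np.arcsin(16/r),3),'r',r.round(1),'Fn',(s['force'][:2]@n).round(2),s['force'].round(1),s['ft_torque'].round(2),s['joints'][5].round(2))
E
python3 -c "from h import *;st()"
```

```text
3.5667 [485.  206.1  69. ] yaw-th 4.539 pos-th(h16) 1.423 r 40.8 Fn -0.96 [-1.  -0.2  0.7] [-0.05  0.09  0.06] -1.14
```

Call:
{"name": "carry_out", "arguments": {
  "series": [
    [0.0035,0.001,0,-0.1,1],
    [0.0036,0.0006,0,-0.1,1],
    [0.0037,0.0002,0,-0.1,1],
    [0,0,0,0,1]
  ]
}}

```text
time_s: 3.9
tool_pos: [495.7, 207.8, 68.9]
tool_rot: [0.234, 0.972, 0.0, 0.0]
force: [-0.5, 0.2, -0.9]
finger_gap: -0.002
finger_force: 0.4
```

Run:
```python
from h import *
st();save('top','t3',(150,170,300,270),5)
```

```text
3.9 [495.7 207.8  68.9] yaw-th 4.24 pos-th(h16) 1.163 r 41.2 Fn -0.55 [-0.5  0.2 -0.9] [ 0.12  0.16 -0.04] -0.84
```

View pics/t3.png

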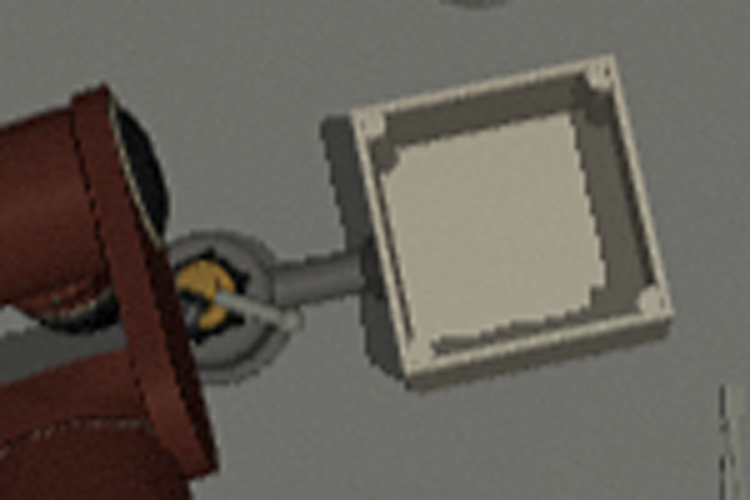

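The bar is turning: end B has moved to crop (293,320).

Call:
{"name": "carry_out", "arguments": {
  "series": [
    [0.0037,-0.0012,0,-0.1,1],
    [0.0037,-0.0016,0,-0.1,1],
    [0,0,0,0,1]
  ]
}}

```text
time_s: 4.2
tool_pos: [503.1, 205.1, 68.9]
tool_rot: [0.33, 0.944, 0.001, 0.0]
force: [0.1, 1.4, -0.1]
finger_gap: -0.001
finger_force: 0.6
```

Run:
```python
from h import *
e=ray('top',(150+293.5/5-.5,170+320.5/5-.5),79); d=AX-e[:2];print(e,np.hypot(*d),np.arctan2(d[1],d[0]))
st()
```

```text
[474.18983636 114.23907145  79.        ] 56.456229480912285 1.1875633346731382
4.2 [503.1 205.1  68.9] yaw-th 4.04 pos-th(h16) 0.953 r 39.3 Fn -0.8 [ 0.1  1.4 -0.1] [0.25 0.13 0.01] -0.65
```

Call:
{"name": "carry_out", "arguments": {
  "series": [
    [0.0037,-0.0012,0,-0.1,1],
    [0.0035,-0.0016,0,-0.1,1],
    [0,0,0,0,1]
  ]
}}

```text
time_s: 4.45
tool_pos: [509.3, 203.2, 68.7]
tool_rot: [0.422, 0.906, 0.001, -0.001]
force: [-3.3, 5.6, 0.6]
finger_gap: -0.001
finger_force: 2.9
```

Call:
{"name": "carry_out", "arguments": {
  "series": [
    [0.0034,-0.0018,0,-0.1,1],
    [0.0032,-0.0021,0,-0.1,1],
    [0,0,0,0,1]
  ]
}}

```text
time_s: 4.7
tool_pos: [516.0, 200.2, 68.9]
tool_rot: [0.511, 0.86, 0.002, -0.001]
force: [-2.0, 8.2, 0.2]
finger_gap: 0.0
finger_force: 4.0
```

```bash
python3 -c "from h import *;st()"
```

```text
4.7 [516.  200.2  68.9] yaw-th 3.64 pos-th(h16) 0.6 r 39.4 Fn -8.16 [-2.   8.2  0.2] [1.35 0.41 0.08] -0.27
```

The force jumped, so the taper bit between θ≈0.95 and 0.78. θ is now 0.60, which puts the washer at about 0.2–0.35. I'll push 0.13 rad more.

Call:
{"name": "carry_out", "arguments": {
  "series": [
    [0.0031,-0.0023,0,-0.1,1],
    [0.001,-0.0008,0,-0.03,1],
    [0,0,0,0,1],
    [0,0,0,0,1]
  ]
}}

```text
time_s: 5.03
tool_pos: [520.0, 197.6, 68.9]
tool_rot: [0.564, 0.826, 0.003, -0.002]
force: [-2.8, 9.8, -0.2]
finger_gap: 0.001
finger_force: 4.8
```

```bash
python3 -c "from h import *;st()"
```

```text
5.0333 [520.  197.6  68.9] yaw-th 3.514 pos-th(h16) 0.484 r 39.6 Fn -10.18 [-2.8  9.8 -0.2] [1.58 0.36 0.01] -0.15
```

The plug is snug at about 0.3–0.47. I'll back straight off, lift, and go to the basket.

Call:
{"name": "carry_out", "arguments": {
  "series": [
    [-0.005,0.009,0,0,1],
    [-0.008,0.015,0,0,1],
    [0,0,0.03,0,1],
    [0,0,0.04,0,1],
    [0,0,0.04,0,1],
    [0,0,0.04,0,1],
    [0,-0.03,0.02,0,1],
    [0,-0.035,0,-0.05,0.5]
  ]
}}

```text
time_s: 5.7
tool_pos: [510.3, 155.0, 246.5]
tool_rot: [0.584, 0.812, 0.005, 0.005]
force: [2.1, -0.7, 0.4]
finger_gap: 0.127
finger_force: 0.0
```

Call:
{"name": "carry_out", "arguments": {
  "series": [
    [0,-0.035,0,-0.05,0.5],
    [0,-0.035,0,0,0.5],
    [0,-0.035,0,0,0.5],
    [0,-0.035,0,0,0.5],
    [0,-0.035,0,0,0.5],
    [0,-0.035,0,0,0.5],
    [0,-0.035,0,0,0.5],
    [0,-0.035,0,0,0.5]
  ]
}}

```text
time_s: 6.37
tool_pos: [506.9, -127.9, 238.8]
tool_rot: [0.605, 0.796, -0.0, 0.001]
force: [0.8, 0.3, 0.3]
finger_gap: 0.502
finger_force: 0.0
```

Call:
{"name": "carry_out", "arguments": {
  "series": [
    [0,-0.035,0,0,0.5],
    [0,-0.035,0,0,0.5],
    [0,-0.035,0,0,0.5],
    [0,-0.035,0,0,0.5],
    [0,-0.035,0,0,0.5],
    [0,0,0,0,0.5],
    [0,0,0,0,0.5]
  ]
}}

```text
time_s: 6.95
tool_pos: [506.9, -302.5, 238.2]
tool_rot: [0.607, 0.795, -0.0, -0.0]
force: [-0.2, 0.6, 0.1]
finger_gap: 0.498
finger_force: 0.0
```

```bash
cat >> h.py <<'E'
def wray(uv,z,p,q):
    m,f=model('wrist'); T=np.array(m['tool_from_camera']); R=Ro.from_quat(q).as_matrix()
    o=R@T[:3,3]+p; d=R@T[:3,:3]@np.array([(uv[0]-m['cx'])/f,(uv[1]-m['cy'])/f,1])
    return o+d*(z-o[2])/d[2]
E
python3 - <<'E'
from h import *
st();s=ctrl.observe();print(s['tool_pos'],s['tool_rot'])
np.savez('w.npz',p=s['tool_pos'],q=s['tool_rot'])
save('wrist','w1',None,1.5)
save('top','t4')
im=cv2.imread('pics/t4_raw.png')
cv2.imwrite('pics/t4.png',cv2.resize(im[176:256,160:292],(792,480),interpolation=cv2.INTER_CUBIC))
E
```

```text
6.95 [ 506.9 -302.5  238.2] yaw-th 3.408 pos-th(h16) -1.58 r 469.3 Fn -0.61 [-0.2  0.6  0.1] [0.04 0.02 0.  ] -0.93
[ 506.85010889 -302.51891331  238.22502955] [ 6.06750795e-01  7.94892082e-01 -2.18140532e-04 -5.84215803e-05]
```

View pics/w1.png

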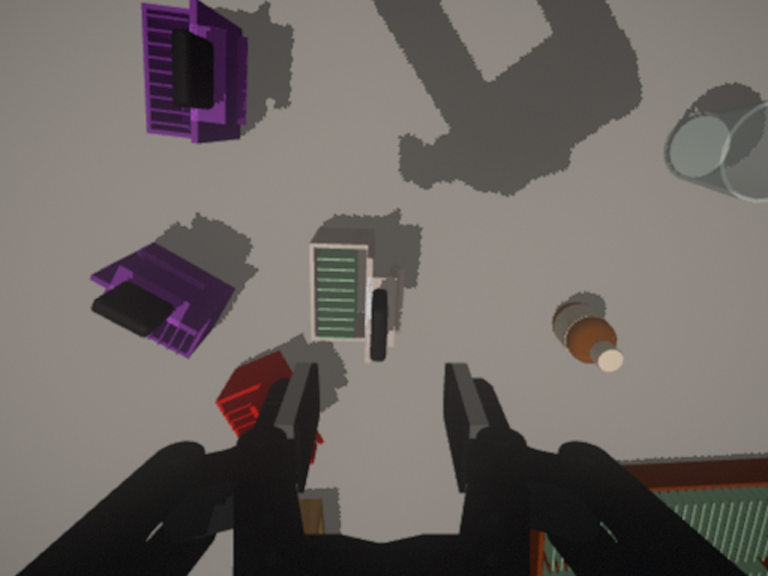

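View pics/t4.png

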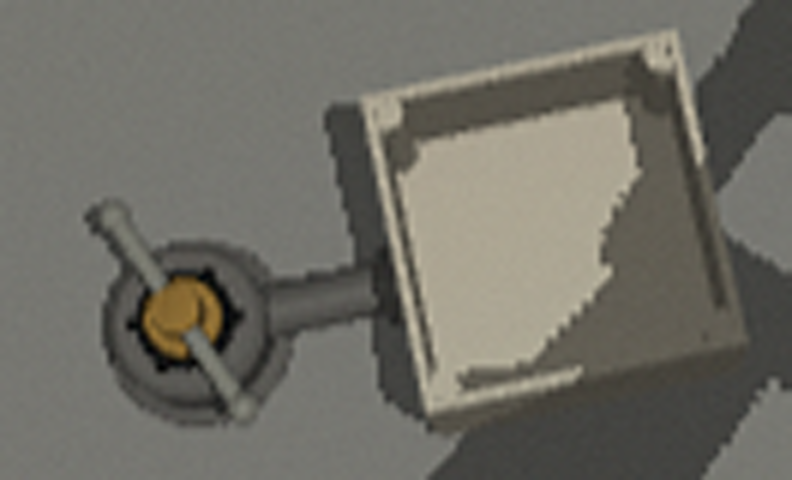

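Run:
```python
from h import *
np.set_printoptions(precision=1,suppress=True)
w=np.load('w.npz');p,q=w['p'],w['q']
W=lambda u,v,z:wray(((u+.5)/1.5-.5,(v+.5)/1.5-.5),z,p,q)
print('tab',W(379.5,292,126),W(379.5,358,126),W(379.5,325,126))
c=np.array([W(311,243,55),W(311,340,55),W(368,340,55)]);print(c)
d=c[0]-c[1];print('yaw box',np.degrees(np.arctan2(-d[0],d[1])))
# washer unwrap
for n in('top1','t4'):
    im=cv2.imread(f'pics/{n}_raw.png').astype(np.float32).sum(2)
    a=np.arange(0,360,4);v=[]
    for t in a:
        u=[proj('top',[AX[0]+r*np.cos(np.radians(t)),AX[1]+r*np.sin(np.radians(t)),53]) for r in(22,23,24)]
        u=np.array(u,np.float32)[None]
        v.append(cv2.remap(im,u[...,0],u[...,1],cv2.INTER_LINEAR).mean())
    v=np.array(v);print(n,v.astype(int))
    F=np.exp(-6j*np.radians(a));print('phase',np.angle((v-v.mean())@F)/6)
e=[ray('top',(160+(x+.5)/6-.5,176+(y+.5)/6-.5),78) for x,y in[(108,218),(242,407)]];d=e[0]-e[1];print('bar th',np.arctan2(d[1],d[0]),e)
```

```text
tab [ 507.3 -309.   126. ] [ 518.5 -350.   126. ] [ 512.8 -329.   126. ]
[[ 457.1 -310.9   55. ]
 [ 473.5 -385.3   55. ]
 [ 515.6 -373.8   55. ]]
yaw box 12.49136808855278
top1 [ 68  94 122 135 139 129 111 122 126 102  73  70  57  43  45  57  72  78
  79  95 103 164 240 295 336 331 304 232 150  63  38  57  68  87  93  80
  82  81  61  71  83  57  24  31  50  78 108 129 104  74  87 107 116 100
 100  85  47  38  42  52  65  92 113 117 113 119 125 130 126 114  95  81
 116 195 277 325 326 297 258 212 154 113  92  93 117 124  89  47  44  50]
phase -0.4135617545193293
t4 [151 146 136 136 129 171 248 303 342 352 335 262 152 100 105 120 110  99
 105 111 110  98  82  59  55  93  99  89  90 109  92  75  73  94 105  90
  58  57  57  55  85 105 120 136 130  98 113 133 140 202 294 352 355 338
 272 173 123 123 110 126 123 123 136 132 114  95  67  53  52  89 117 144
 157 168 168 151 135 146 150 154 122  71  56  40  70 120 139 146 149 149]
phase 0.4841721358143984
bar th 0.5639836170049368 [array([541.8, 197.7,  78. ]), array([448.5, 138.6,  78. ])]
```

The wrist view shows the basket's tab at (379,325), which agrees with the top view to about 3 mm. The washer nubs turned from about 50° to 31° (mod 60°), about 0.33 rad, so it is snug. Now I'll grasp the basket.

Call:
{"name": "carry_out", "arguments": {
  "series": [
    [0.0056,-0.0295,0,0,0.5],
    [0,0,-0.03,0,0.5],
    [0,0,-0.03,0,0.5],
    [0,0,-0.03,0,0.5],
    [0,0,-0.03,0,0.5],
    [0,0,-0.015,0,0.5],
    [0,0,-0.006,0,0.5],
    [0,0,0,0,0.5]
  ],
  "squeeze": 60
}}

```text
time_s: 7.72
tool_pos: [512.2, -328.5, 95.5]
tool_rot: [0.606, 0.795, 0.0, -0.002]
force: [-0.3, -0.0, -0.1]
finger_gap: 0.5
finger_force: 0.0
```

Call:
{"name": "carry_out", "arguments": {
  "series": [
    [0,0,0,0,1],
    [0,0,0,0,1],
    [0,0,0,0,1],
    [0,0,0,0,1],
    [0,0,0,0,1],
    [0,0,0,0,1],
    [0,0,0,0,1]
  ]
}}

```text
time_s: 8.3
tool_pos: [514.2, -331.4, 100.0]
tool_rot: [0.607, 0.795, 0.0, 0.002]
force: [-0.5, 2.6, 6.2]
finger_gap: 0.104
finger_force: 60.0
```

Call:
{"name": "carry_out", "arguments": {
  "series": [
    [0,0,0.01,0,1],
    [0,0,0.02,0,1],
    [0,0,0.03,0,1],
    [0,0,0.03,0,1],
    [0,0,0.03,0,1],
    [0,0,0.03,0,1],
    [0,0,0,0,1],
    [0,0,0,0,1]
  ]
}}

```text
time_s: 8.97
tool_pos: [513.7, -331.5, 250.4]
tool_rot: [0.607, 0.795, -0.0, 0.003]
force: [-0.2, -0.4, -3.0]
finger_gap: 0.105
finger_force: 58.9
```

Run:
```python
from h import *
st();s=ctrl.observe();print(s['tool_pos'],s['tool_rot'],s['finger_gap'],s['finger_force'])
np.savez('w2.npz',p=s['tool_pos'],q=s['tool_rot'])
save('wrist','w2')
```

```text
8.9667 [ 513.7 -331.5  250.4] yaw-th 3.407 pos-th(h16) -1.566 r 498.4 Fn 0.31 [-0.2 -0.4 -3. ] [ 0.01 -0.06 -0.05] -0.96
[ 513.7055923  -331.46231175  250.40124782] [ 6.07126560e-01  7.94600663e-01 -1.34204308e-04  2.66607379e-03] 0.10526351580665716 58.88215720653534
```

View pics/w2.png

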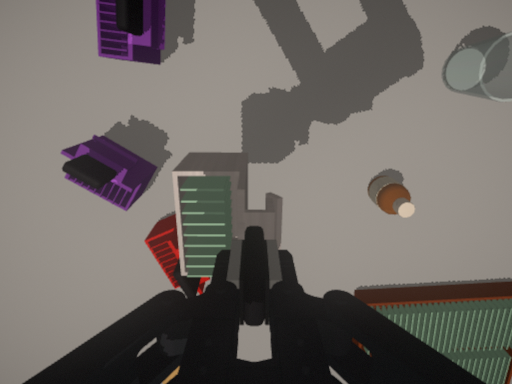

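The basket is in the grip and lifted clear. I'm moving it over the far (+x) rim of the tank.

Call:
{"name": "carry_out", "arguments": {
  "series": [
    [0.006,0.025,0,-0.012,1],
    [0.008,0.033,0,-0.012,1],
    [0.008,0.033,0,-0.012,1],
    [0.008,0.033,0,-0.012,1],
    [0.008,0.033,0,-0.012,1],
    [0.008,0.033,0,-0.012,1],
    [0.008,0.033,0,-0.012,1],
    [0.008,0.033,0,-0.012,1]
  ]
}}

```text
time_s: 9.68
tool_pos: [573.6, -72.7, 244.1]
tool_rot: [0.645, 0.764, -0.001, -0.002]
force: [-0.1, 0.3, -3.0]
finger_gap: 0.101
finger_force: 58.8
```

Call:
{"name": "carry_out", "arguments": {
  "series": [
    [0.008,0.033,0,-0.012,1],
    [0.0055,0.027,0,-0.012,1],
    [0.002,0.014,0,0,1],
    [0,0,0,0,1],
    [0,0,0,0,1],
    [0,0,0,0,1]
  ]
}}

```text
time_s: 10.18
tool_pos: [589.7, -1.6, 246.0]
tool_rot: [0.654, 0.757, -0.001, -0.001]
force: [0.2, 0.7, -1.7]
finger_gap: 0.104
finger_force: 58.8
```

Run:
```python
from h import *
st();s=ctrl.observe();print(s['tool_pos'],s['tool_rot'],s['finger_gap'],s['finger_force'])
np.savez('w3.npz',p=s['tool_pos'],q=s['tool_rot'])
save('wrist','w3',None,1.5)
```

```text
10.1833 [589.7  -1.6 246. ] yaw-th 3.287 pos-th(h16) -1.142 r 192.9 Fn -0.62 [ 0.2  0.7 -1.7] [-0.01 -0.03 -0.02] -0.27
[589.73144449  -1.6320023  246.03344985] [ 6.53920332e-01  7.56562594e-01 -9.16429093e-04 -6.32757012e-04] 0.1035427947399864 58.79263758659363
```

View pics/w3.png

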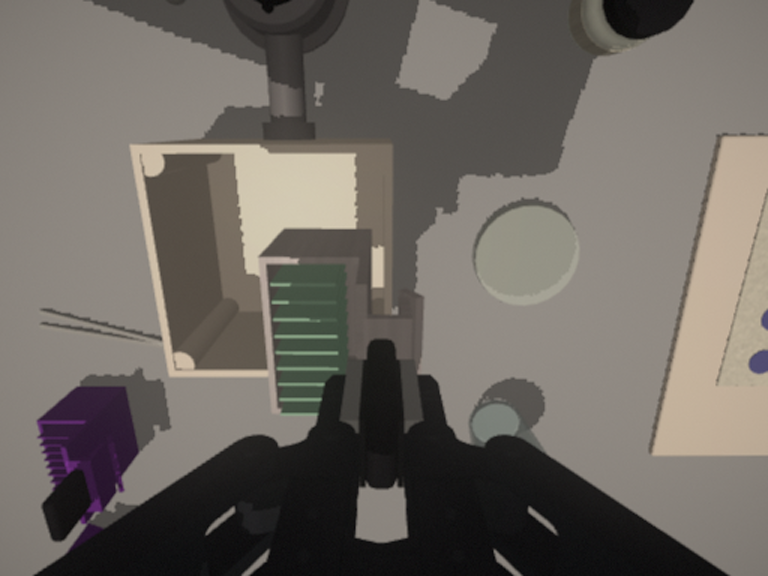

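The wrist view shows the rim's outer corners at (393,143), (131,145) and (170,376), with the basket upright above the right-hand wall.

Run:
```python
from h import *
np.set_printoptions(precision=1,suppress=True)
w=np.load('w3.npz');p,q=w['p'],w['q']
W=lambda u,v,z:wray(((u+.5)/1.5-.5,(v+.5)/1.5-.5),z,p,q)
c=np.array([W(393,143,110),W(131,145,110),W(170,376,110)]);print(c)
print([np.linalg.norm(c[0]-c[1]),np.linalg.norm(c[1]-c[2])])
d=c[1]-c[2];print('yaw',np.degrees(np.arctan2(-d[0],d[1])));d=c[0]-c[1];print(np.degrees(np.arctan2(d[1],d[0])))
ctr=(c[0]+c[2])/2;print('centre',ctr)
a=np.radians(8.2);R=np.array([[np.cos(a),np.sin(a)],[-np.sin(a),np.cos(a)]])
print('tool in tank wrist',R@(p-ctr)[:2],'top',R@(p[:2]-[520.6,-11.8]))
# basket lip end z (underside+57), slot check: lip lower outer, box rim corners
print('box rim',[W(u,v,p[2]-98+55) for u,v in[(262,259),(274,412)]])
```

```text
[[584.9  73.3 110. ]
 [437.7  50.6 110. ]
 [459.4 -96.8 110. ]]
[np.float64(148.9452117175634), np.float64(148.966360875063)]
yaw 8.382124938367006
8.764870369460805
centre [522.2 -11.8 110. ]
tool in tank wrist [68.3  0.4] top [69.9  0.2]
box rim [array([536.3,  23.8, 203. ]), array([546.3, -48.7, 203. ])]
```

Call:
{"name": "carry_out", "arguments": {
  "series": [
    [0.0024,0.0003,0,0,1],
    [0,0,-0.02,0,1],
    [0,0,-0.025,0,1],
    [0,0,-0.025,0,1],
    [0,0,-0.016,0,1],
    [0,0,0,0,1],
    [0,0,0,0,1]
  ]
}}

```text
time_s: 10.82
tool_pos: [592.1, -1.1, 160.4]
tool_rot: [0.654, 0.756, -0.001, -0.001]
force: [0.3, -0.4, -0.5]
finger_gap: 0.104
finger_force: 58.8
```

Call:
{"name": "carry_out", "arguments": {
  "series": [
    [0,0,-0.004,0,1],
    [0,0,-0.004,0,1],
    [0,0,-0.004,0,1],
    [0,0,-0.004,0,1],
    [0,0,0,0,1]
  ]
}}

```text
time_s: 11.23
tool_pos: [592.4, -0.3, 144.6]
tool_rot: [0.654, 0.757, -0.0, -0.0]
force: [0.2, 0.6, -2.8]
finger_gap: 0.104
finger_force: 58.8
```

Call:
{"name": "carry_out", "arguments": {
  "series": [
    [0,0,-0.004,0,1],
    [0,0,-0.004,0,1],
    [0,0,-0.004,0,1],
    [0,0,-0.003,0,1],
    [0,0,0,0,1]
  ]
}}

```text
time_s: 11.65
tool_pos: [592.1, -0.2, 129.1]
tool_rot: [0.654, 0.757, -0.001, -0.001]
force: [0.5, 0.1, -1.3]
finger_gap: 0.104
finger_force: 58.8
```

Call:
{"name": "carry_out", "arguments": {
  "series": [
    [0,0,-0.002,0,1],
    [0,0,-0.002,0,1],
    [0,0,0,0,1]
  ]
}}

```text
time_s: 11.9
tool_pos: [592.6, -0.3, 125.9]
tool_rot: [0.654, 0.757, -0.0, -0.0]
force: [-0.4, -0.1, -1.7]
finger_gap: 0.106
finger_force: 58.8
```

Call:
{"name": "carry_out", "arguments": {
  "series": [
    [0,0,-0.002,0,1],
    [0,0,-0.0015,0,1],
    [0,0,0,0,1]
  ]
}}

```text
time_s: 12.15
tool_pos: [593.6, -0.4, 125.0]
tool_rot: [0.654, 0.757, 0.0, 0.001]
force: [-3.3, -0.2, 6.6]
finger_gap: 0.108
finger_force: 59.8
```

Call:
{"name": "carry_out", "arguments": {
  "series": [
    [0,0,-0.0015,0,1],
    [0,0,0,0,1],
    [0,0,0,0,1]
  ]
}}

```text
time_s: 12.4
tool_pos: [594.0, -0.4, 125.0]
tool_rot: [0.654, 0.757, 0.001, 0.001]
force: [-5.6, 1.2, 10.8]
finger_gap: 0.104
finger_force: 60.6
```

The lip's roof is resting on the rim: contact came at the expected height. I'll ease the pressure, release and rise.

Call:
{"name": "carry_out", "arguments": {
  "series": [
    [0,0,0.0015,0,1],
    [0,0,0.001,0,0.8],
    [0,0,0,0,0.6],
    [0,0,0,0,0.5],
    [0,0,0,0,0.5],
    [0,0,0,0,0.5]
  ]
}}

```text
time_s: 12.9
tool_pos: [592.5, -0.3, 123.4]
tool_rot: [0.654, 0.757, -0.0, -0.0]
force: [-0.3, 0.3, -0.0]
finger_gap: 0.498
finger_force: 0.0
```

Call:
{"name": "carry_out", "arguments": {
  "series": [
    [0,0,0.01,0,0.5],
    [0,0,0.02,0,0.5],
    [0,0,0.03,0,0.5],
    [0,0,0.04,0,0.5],
    [0,0,0.03,0,0.5],
    [-0.005,-0.04,0,0,0.5],
    [-0.005,-0.04,0,0,0.5],
    [0,0,0,0,0.5]
  ]
}}

```text
time_s: 13.57
tool_pos: [582.6, -85.6, 255.8]
tool_rot: [0.656, 0.755, -0.001, 0.002]
force: [-0.0, 0.1, -0.4]
finger_gap: 0.501
finger_force: 0.0
```

Call:
{"name": "carry_out", "arguments": {
  "series": [
    [-0.005,-0.04,0,0,0.5],
    [-0.005,-0.04,0,0,0.5],
    [-0.005,-0.04,0,0,0.5],
    [-0.005,-0.04,0,0,0.5],
    [0,0,0,0,0.5],
    [0,0,0,0,0.5]
  ]
}}

```text
time_s: 14.07
tool_pos: [562.3, -241.9, 253.9]
tool_rot: [0.655, 0.756, 0.0, -0.0]
force: [0.5, 1.1, 0.1]
finger_gap: 0.5
finger_force: 0.0
```

Run:
```python
from h import *
np.set_printoptions(precision=1,suppress=True)
s=ctrl.observe();print(s['tool_pos'],s['force'],s['time_s'],s['finger_gap'])
save('top','t5');save('scene','s5')
a=np.radians(8.3);R=np.array([[np.cos(a),-np.sin(a)],[np.sin(a),np.cos(a)]])
def w(x,y,z): return np.r_[np.array([521.2,-11.8])+R@[x,y],z]
# expected hung: tab top centre z=151, tab x=71.5
for n,o in(('top','top1'),('scene','sc1')):
    A=cv2.imread(f'pics/{o}_raw.png').astype(int);B=cv2.imread(f'pics/{"t5" if n=="top" else "s5"}_raw.png').astype(int)
    print(n,'tab ends pred',proj(n,w(71.5,14,149)),proj(n,w(71.5,-22,149)),'mid base',proj(n,w(71.5,-4,116)),'slides',proj(n,w(42,-4,90)))
    c=proj(n,w(65,-4,130)).astype(int); x0,y0=c-30
    g=B[y0:y0+60,x0:x0+60].sum(2); k=(g<90).astype(np.uint8)
    nn,l,stt,cen=cv2.connectedComponentsWithStats(k)
    for i in range(1,nn):
        if stt[i,4]>8: print(stt[i,:2]+[x0,y0],stt[i,2:],cen[i]+[x0,y0])
    if n=='top':
        u=proj(n,w(42,-4,90)).astype(int);print('slide colour',B[u[1]-3:u[1]+4,u[0]-4:u[0]+5].mean((0,1)))
    D=np.abs(A-B).sum(2)>90
    nn,l,stt,cen=cv2.connectedComponentsWithStats(D.astype(np.uint8))
    print([ (tuple(stt[i]),) for i in range(1,nn) if stt[i,4]>25])
```

```text
[ 562.3 -241.9  253.9] [0.5 1.1 0.1] 14.0667 0.49956658180867236
top tab ends pred [241.  185.2] [254.  182.4] mid base [247.8 186.5] slides [250.3 198.6]
[241 182] [13  7 55] [247.3 185.3]
slide colour [72.4 79.7 77. ]
[((np.int32(116), np.int32(114), np.int32(285), np.int32(270), np.int32(21176)),), ((np.int32(174), np.int32(211), np.int32(14), np.int32(14), np.int32(37)),), ((np.int32(167), np.int32(230), np.int32(13), np.int32(9), np.int32(43)),), ((np.int32(191), np.int32(230), np.int32(11), np.int32(15), np.int32(50)),), ((np.int32(321), np.int32(245), np.int32(129), np.int32(72), np.int32(3455)),), ((np.int32(380), np.int32(266), np.int32(7), np.int32(8), np.int32(27)),), ((np.int32(303), np.int32(280), np.int32(209), np.int32(104), np.int32(9736)),), ((np.int32(259), np.int32(318), np.int32(61), np.int32(64), np.int32(1991)),), ((np.int32(235), np.int32(369), np.int32(29), np.int32(15), np.int32(131)),)]
scene tab ends pred [265.5 178.1] [255.8 173.3] mid base [260.4 185.6] slides [267.1 189. ]
[256 174] [ 10  15 113] [260.5 181.2]
[((np.int32(198), np.int32(0), np.int32(160)
[... 795 characters left out ...]
741)),), ((np.int32(255), np.int32(138), np.int32(7), np.int32(7), np.int32(30)),), ((np.int32(251), np.int32(149), np.int32(10), np.int32(9), np.int32(54)),), ((np.int32(273), np.int32(150), np.int32(185), np.int32(90), np.int32(5114)),), ((np.int32(255), np.int32(173), np.int32(15), np.int32(19), np.int32(170)),), ((np.int32(243), np.int32(178), np.int32(10), np.int32(6), np.int32(27)),), ((np.int32(205), np.int32(189), np.int32(62), np.int32(43), np.int32(981)),), ((np.int32(311), np.int32(209), np.int32(20), np.int32(20), np.int32(146)),), ((np.int32(337), np.int32(244), np.int32(13), np.int32(6), np.int32(37)),), ((np.int32(321), np.int32(247), np.int32(7), np.int32(9), np.int32(34)),)]
```

In both cameras the tab sits where a properly hung basket puts it, and the robot is clear of everything. I'm handing in.

```bash
python3 -c "
from workcell import ctrl
print(ctrl.job_done())"
```

```text
the job is handed in; nothing more can be done
None
```

I handed the job in at about 14 s; no verdict came back. The washer is dragged round by about 0.33 rad as read from its nubs, the aluminium basket hangs released on the tank's far rim, and the arm touched none of the bystanders as far as I can tell.

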